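Rock a clamped bleed block out of a brake caliper

TASK

The disc-brake caliper in the bench vice has been bled, and its two pistons have closed round the waist of the plastic bleed block, so it will not pull straight out. Take the block by its upright tab, rock it sideways towards one piston and then towards the other to push both pistons back into their bores until the block is free, then lift it out and finish still holding it upright over the caliper, its foot one to three centimetres clear. Leave the spanner, pen, lockring socket and brake-pad box where they lie.

Things in the scene. Friction and masses are not known exactly. Their poses are not given: they have to be found in the camera images.
- caliper: Dark two-piston disc-brake caliper clamped in a small grey vice, one assembly fixed to the bench. Origin on the bench top under the caliper's middle. Its rotor slot opens upward and runs along x, 22 mm wide; pistons face each other across it along y. Caliper 70 mm long (x), 62 wide (y), top 86 mm above the bench, nothing higher. Vice 92 x 190 mm (screw to -y), jaws 50 mm high.
- bleed_block: White plastic block, 34 x 14.4 x 92 mm, loose, upright in the slot; only its tab shows. Origin at its underside's centre, z up, x along the slot. Thickness in y from below: foot 8 mm up to 6 mm height; collar 14.4 mm from 6 to 11, caught under the pistons; waist 9 mm from 11 to 48, between them; tab 12 mm thick, 30 mm wide (x), to 92. The tab stands clear of the caliper from 3 mm above its top.
- tab (a point): Grip point on the block's tab, on the block's axis 75 mm above its underside, 17 mm below its top; axes as the block's. Grip across the 12 mm (y) from above. The block rocks about its foot towards +y or -y of the caliper; about 8.5 degrees either way brings that side's piston to its stop (turn the tool 9 to 10, as the grip gives a little).
- slot_top (a point): Centre of the slot's mouth, level with the caliper's top, 86 mm above the bench; axes as the caliper's. The slot's floor lies 43 mm lower; the block's foot stands on it in a rebate 10 mm wide (y), 37 mm long (x), 4 mm deep.
- piston_left (a joint): Travel (m) of the piston on the caliper's +y side: near 0 = out, face against the block's waist; grows as it is pushed back, stop at 0.0042. Face 21 mm across, centred 22 mm above the slot's floor. Stiff (20 N at the piston, some 8 N sideways at the tab), stays where it is pushed. The block lifts out freely once both are back by about 2.7 mm.
- piston_right (a joint): The same for the piston on the caliper's -y side.
- spanner: Combination spanner, 155 mm long, 9 mm high, lying right behind the vice; leave it alone. Origin at the centre of its underside.
- pen: Marker pen, 135 mm long, 16 mm thick, lying behind the vice; leave it alone. Origin at the centre of its underside.
- lockring_socket: Splined steel lockring socket, 35 mm across, 30 mm high, right of the vice; leave it alone. Origin at the centre of its underside.
- pads_box: Small plain box of brake pads, 50 x 70 x 25 mm, left of the vice; leave it alone. Origin at the centre of its underside.
There are look-alikes about, which are no part of the job. What is meant by the bleed_block is not yellow, and is the larger of those in its own colour.

How it is judged (in metres and radians):
On the way:
1. both pistons have been pushed back, each by more than 1 mm, by rocking the block while it still stands in the slot (raised by less than 8 mm) (value of joint each of piston_left, piston_right above 0.001 m and z of bleed_block in the frame of caliper below 0.051 m), for 0.05 s.
At the end, for the whole second after the job is handed in: the block is held by the fingers, still, upright within 15 degrees, its underside 4 to 45 mm above the caliper's top and within 35 mm sideways of the slot's centre, touching nothing of the caliper, with both pistons pushed back by more than 1 mm (z of bleed_block in the frame of slot_top between 0.004 and 0.045 m and horizontal distance between bleed_block and slot_top below 0.035 m and angle between bleed_block's own z axis and vertical below 0.26 rad and contact force between bleed_block and caliper below 0.2 N and contact force between the fingers and bleed_block above 2 N and linear speed of bleed_block below 0.02 m/s and value of joint each of piston_left, piston_right above 0.001 m); the arm keeps its last pose, push and grip.
It fails at once if the spanner, pen, lockring socket or brake-pad box is displaced by more than 20 mm (distance of any of spanner, pen, lockring_socket, pads_box from where it was at the start of the episode above 0.02 m).
It also fails if it takes over 45 s, if anything falls off the work surface, if the arm or the gripper's body presses on something with over 40 N, if the wrist force passes 120 N, or if a joint passes its speed limit or range.

ROBOT

A 6-joint arm with a two-finger parallel gripper is mounted at the origin on a cart in front of the work surface, level with it; the furniture and walls round the work are solid. World frame = base frame: x ahead of the robot, y to its left, z up, the work surface at z = 0. Lengths are in mm, angles in rad, forces in N, time in s.
With the tool pointing down it reaches from about 325 to 850 mm from the base axis. Payload 15.5 kg.
Tool frame: the origin (TCP) lies on the centre line of the jaws, within the pads' length; the fingertips stand 22 mm ahead of it and the grasp point (between the pads) lies 3 mm ahead of it; z points along the fingers, y is the line along which they close (so a half turn about z gives the same grasp; the last joint's range is limited). The gripper opens to 91 mm and grips with 3 to 60 N. Pads are 32 mm wide; open, the fingers measure 118 mm over their backs; the gripper's body (76 mm by 178 mm) begins 60 mm behind the grasp point.
Start: joints at [1.24, 0.494, 1.345, -0, 1.302, -0.096], TCP at [146.008, 607.707, 235.915] pointing down, gripper open.
Joint ranges: [-2.91, 2.91], [-0.82, 2.16], [0.22, 2.67], [-1.22, 4.37], [0.12, 2.79], [-3.08, 3.08]. Speed limits (rad/s): [1.89, 1.89, 2.57, 3.01, 3.01, 3.01].

INTERFACE

Orientations are given as a unit quaternion [w, x, y, z].
In Python, from plant import r gives the robot as it stands.
- The arm moves only by the shell command python3 -m pendant 'ROWS'. ROWS is JSON, a list of rows, each a list of 3 entries, a list of its own where there are three numbers: the shift along the tool's x, y, z scaled (see below), then the turn, a rotation vector about the tool's x, y, z scaled (see below), then the gripper's target within -1 to 1 (shut at 1, half-way at 0, fully open at -1). A call has 1 to 20 rows; each row is the pose to reach, as a shift and turn from the pose commanded when the call began, along the tool's axes at that moment; what a row does not reach only later rows make up. The controller multiplies each number of a shift by 0.2 m and each number of a turn by 90 degrees. A row lasts 1/12 s, in which the tool goes at most 41.7 mm and 7.16 degrees, less where a joint would pass 70% of its speed; a pose out of reach is approached as far as the arm can. A call with a number of a shift or a turn outside -1 to 1 is refused whole. A call with a gripper value outside its range is refused whole. The fingers move at their own pace and stop on an object; the grip force is fixed at half the most. Time passes only in rows, so rows that repeat a pose let the fingers close. It gives the time, the measured TCP pose, the force, the opening and the grip force at its end, in the units of the state.
- r.get_state(): the state, without advancing time (a new reading comes with each control period).
- r.get_image(name): name is "scene" or "top" or "wrist"; returns a dict with "image" (480x640x3 uint8, red, green, blue), "mtx" (3x3 intrinsics, pixels), "k1" (the pictures are not rectified: a ray, as slopes to the right and down, at radius r is drawn at 1 + k1 r^2 times it, then the intrinsics apply), "extrinsics" (4x4, takes a point from camera to world coordinates). Camera axes: x right, y down, z forward; pixel columns grow to the right and rows downward; lengths in mm; the calibration is good to about 2 mm. A picture is of the moment at which its call begins. There is no depth.
- r.hand_in(): hands the job in; it is judged then, once.
The state is a dict: "time_s": time; "q": joint angles; "qvel": joint speeds; "effort": joint torques, N m; "eef_pos": TCP position; "orientation": TCP orientation; "force": force on the tool from outside, world axes, zero at the start; "wrist_torque": the same for the moment, N m; "width": opening from 0.0 (shut) to 1.0 (fully open); "grasp_force": force on a finger pad.
Only numpy, scipy, OpenCV 4.12 (cv2) and the standard library are available. Lean on these libraries where they do the work, as an engineer would, in place of code of your own. Each camera call takes 0.05 s, during which the arm holds its last target. There are 200 camera calls.

## Working session

There is one attempt and no reset: what is moved stays moved. The work goes in short steps, Python scripts to look and compute and a shell command to move; the robot and the scene stay as the last step left them, time stands still between calls to the robot, and variables do not carry over. Pictures are saved under pics/ and viewed, at most 10 in all, crops included, and the job is handed in when it is done.

```bash
mkdir -p pics; cat > h.py <<'E'
import numpy as np, cv2
from plant import r
def ray(im,u,v):
    K=np.array(im["mtx"]);T=np.array(im["extrinsics"])
    d=np.array([(u-K[0,2])/K[0,0],(v-K[1,2])/K[1,1]]);p=d.copy()
    for _ in range(20): p=d/(1+im["k1"]*(p@p))
    return T[:3,3],T[:3,:3]@np.array([p[0],p[1],1])
def onz(im,u,v,z):
    o,d=ray(im,u,v);return o+d*(z-o[2])/d[2]
def proj(im,P):
    K=np.array(im["mtx"]);T=np.array(im["extrinsics"])
    c=T[:3,:3].T@(np.array(P)-T[:3,3]);p=c[:2]/c[2];p=p*(1+im["k1"]*(p@p))
    return K[0,0]*p[0]+K[0,2],K[1,1]*p[1]+K[1,2]
def save(im,n): cv2.imwrite(n,im["image"][:,:,::-1])
E
python3 - <<'E'
from h import *
for n in("scene","top"):
    im=r.get_image(n);save(im,f"pics/{n}0.png");print(n,np.array(im["extrinsics"])[:3,3],im["mtx"],im["k1"])
s=r.get_state();print(s)
E
```

```text
scene [ 207.09239213 -571.97266812  454.82317804] [[472.79536592   0.         319.98082983]
 [  0.         472.79536592 247.93078139]
 [  0.           0.           1.        ]] -0.024684752425768158
top [ 502.62344035  164.85618989 1353.38443725] [[623.76013172   0.         314.57611861]
 [  0.         623.76013172 244.07984447]
 [  0.           0.           1.        ]] -0.1722383850198415
{'time_s': 0.1, 'q': array([ 1.23946952e+00,  4.94105822e-01,  1.34602992e+00,  1.38792435e-05,
        1.30245176e+00, -9.54992147e-02]), 'qvel': array([-1.76228327e-04, -6.12339002e-04, -1.43066164e-03, -1.54430331e-03,
       -7.34321948e-04,  7.76376079e-05]), 'effort': array([ 1.37653627e-03, -8.80238986e+01, -3.82545412e+01,  7.05778599e-02,
        4.81380976e-02, -4.34198409e-05]), 'eef_pos': array([145.93003076, 607.4355667 , 235.42062655]), 'orientation': array([-1.11891491e-04,  1.17642563e-01,  9.93055879e-01, -4.84723052e-04]), 'force': array([0.28989996, 0.45927794, 0.19907158]), 'wrist_torque': array([-0.02659095,  0.00487326,  0.03183244]), 'grasp_force': 0.0, 'width': 1.0004988240513895}
```

View pics/scene0.png

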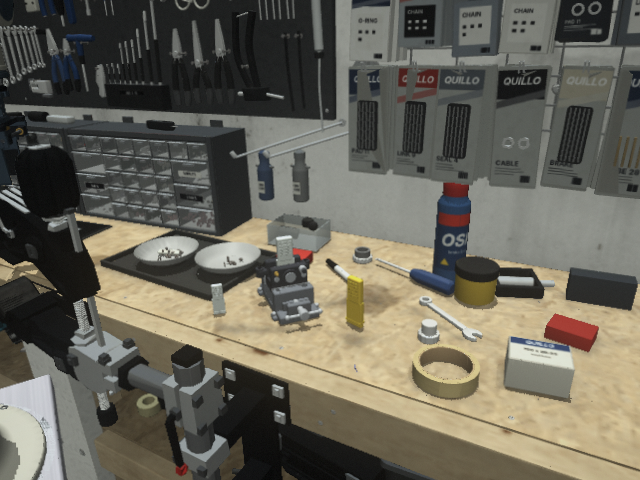

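View pics/top0.png

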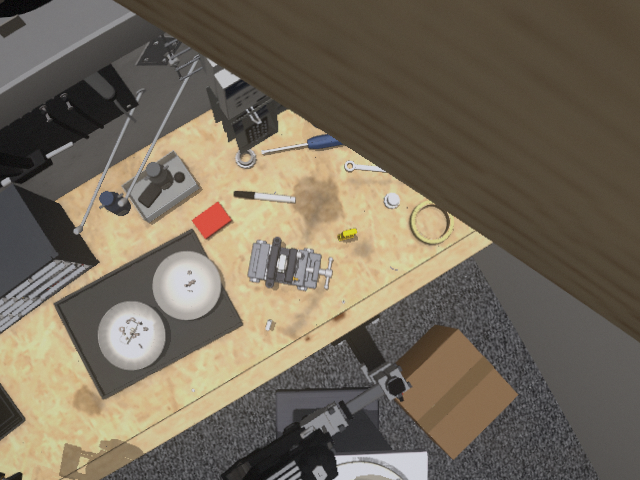

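The candidates are the white tab in the vice (scene 285,250; top 283,262), a small white block standing free (scene 218,299; top 270,325) and a yellow block (scene 356,302; top 348,235). I choose the one in the vice: it is white, in the caliper's slot, and stands highest. Next I measure it and check it in one close crop.

```bash
python3 - <<'E'
from h import *
S=r.get_image("scene");T=r.get_image("top")
def blob(im,seed,box,thr=150,sat=40):
    x0,y0,x1,y1=box;a=im["image"][y0:y1,x0:x1]
    hsv=cv2.cvtColor(a,cv2.COLOR_RGB2HSV)
    m=((hsv[...,2]>thr)&(hsv[...,1]<sat)).astype(np.uint8)
    n,l,st,c=cv2.connectedComponentsWithStats(m)
    k=l[seed[1]-y0,seed[0]-x0];pts=np.argwhere(l==k)[:,::-1]+[x0,y0]
    return pts,cv2.minAreaRect(pts.astype(np.float32)),k
pt,rt,k=blob(T,(282,262),(235,230,345,300),190);print("top",k,rt,len(pt))
ps,rs,k=blob(S,(285,245),(250,225,330,325),150);print("scene",k,rs,len(ps),ps.min(0),ps.max(0))
# top view white corners onto z=135
for c in cv2.boxPoints(rt):print(onz(T,*c,135).round(1))
print("ctr",onz(T,*rt[0],135).round(1))
for uv in[(283,262),(258,260),(330,273),(270,325)]:print(uv,onz(T,*uv,50).round(1))
a=T["image"][225:305,230:350];b=S["image"][225:335,200:330]
a=cv2.resize(a,(780,520)) [:, :];b=cv2.resize(b,(709,600))
cv2.imwrite("pics/c1.png",np.vstack([cv2.resize(a,(450,300)),cv2.resize(S["image"][225:325,200:350],(450,300))])[:,:,::-1])
E
```

```text
top 8 ((280.97064208984375, 261.61767578125), (7.033533096313477, 13.339459419250488), 14.03624439239502) 84
scene 11 ((283.5, 244.5), (1.0, 3.0), 90.0) 6 [282 244] [285 245]
[555.8 164.9 135. ]
[581.  158.3 135. ]
[577.5 145.  135. ]
[552.3 151.6 135. ]
ctr [566.7 154.9 135. ]
(283, 262) [570.3 150.   50. ]
(258, 260) [575.1 202.1  50. ]
(330, 273) [546.   51.8  50. ]
(270, 325) [439.5 178.7  50. ]
```

View pics/c1.png

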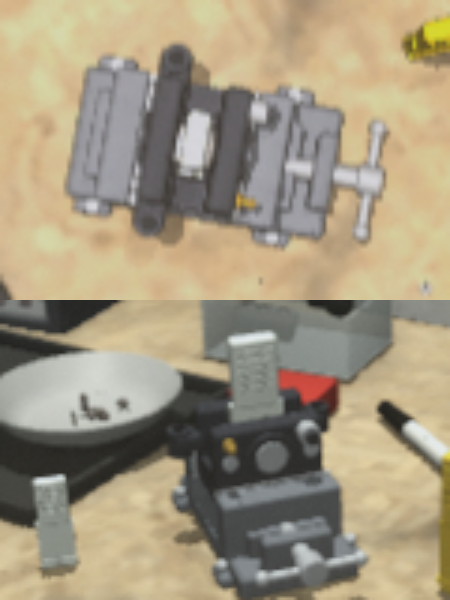

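The tab is confirmed: white, tall and in the caliper's slot. In the crop it is at about (193,140) in the top half and (252,370) in the lower half. It sits at about (567,155), with slot yaw about -11 to -14°. I move over it and look with the wrist camera.

```bash
python3 -m pendant '[[[-0.3,-0.2,0],[0,0,0],-1],[[-0.6,-0.4,0],[0,0,0],-1],[[-0.86,-0.57,0],[0,0,0],-1],[[-0.86,-0.57,0],[0,0,0],-1],[[-0.86,-0.57,0],[0,0,0],-1],[[-0.86,-0.57,0],[0,0,0],-1],[[-0.86,-0.57,0],[0,0,0],-1]]'
python3 -m pendant '[[[-0.3,-0.2,0],[0,0,0],-1],[[-0.6,-0.4,0],[0,0,0],-1],[[-0.86,-0.57,0],[0,0,0],-1],[[-0.86,-0.57,0],[0,0,0],-1],[[-0.86,-0.57,0],[0,0,0],-1],[[-0.86,-0.57,0],[0,0,0],-1],[[-0.86,-0.57,0],[0,0,0],-1]]'
python3 -m pendant '[[[-0.3,-0.2,0],[0,0,0],-1],[[-0.6,-0.4,0],[0,0,0],-1],[[-0.86,-0.57,0],[0,0,0],-1],[[-0.86,-0.57,0],[0,0,0],-1],[[-0.86,-0.57,0],[0,0,0],-1],[[-0.86,-0.57,0],[0,0,0],-1],[[-0.86,-0.57,0],[0,0,0],-1],[[-0.86,-0.57,0],[0,0,0],-1]]'
python3 - <<'E'
from h import *
s=r.get_state();print(s["eef_pos"],s["orientation"],s["force"],s["time_s"])
im=r.get_image("wrist");save(im,"pics/w1.png");print(im["extrinsics"],proj(im,[566.7,154.9,135]),proj(im,[570,150,86]))
E
```

```text
time_s: 0.78
eef_pos: [287.9, 455.4, 236.0]
orientation: [-0.0, 0.119, 0.993, -0.0]
force: [0.7, 0.9, 0.2]
width: 1.002
grasp_force: 0.0
time_s: 1.37
eef_pos: [428.1, 305.2, 235.8]
orientation: [-0.0, 0.119, 0.993, 0.0]
force: [0.1, 0.6, 0.1]
width: 0.995
grasp_force: 0.0
time_s: 2.03
eef_pos: [567.0, 156.3, 235.6]
orientation: [-0.001, 0.117, 0.993, 0.0]
force: [-0.7, -0.4, 0.5]
width: 1.001
grasp_force: 0.0
[566.98343243 156.28894446 235.5871159 ] [-5.40964974e-04  1.17056219e-01  9.93125135e-01  1.18960338e-04] [-0.73009705 -0.42608795  0.4832892 ] 2.0333
[[ 2.33579058e-01  9.31949815e-01  2.77327181e-01  4.88066581e+02]
 [ 9.72337814e-01 -2.23872115e-01 -6.66367197e-02  1.75342816e+02]
 [-1.62559606e-05  2.85220647e-01 -9.58461884e-01  3.84501238e+02]
 [ 0.00000000e+00  0.00000000e+00  0.00000000e+00  1.00000000e+00]] (np.float64(320.86153135423115), np.float64(247.34244791192756)) (np.float64(316.4462179396577), np.float64(234.23216750741707))
```

View pics/w1.png

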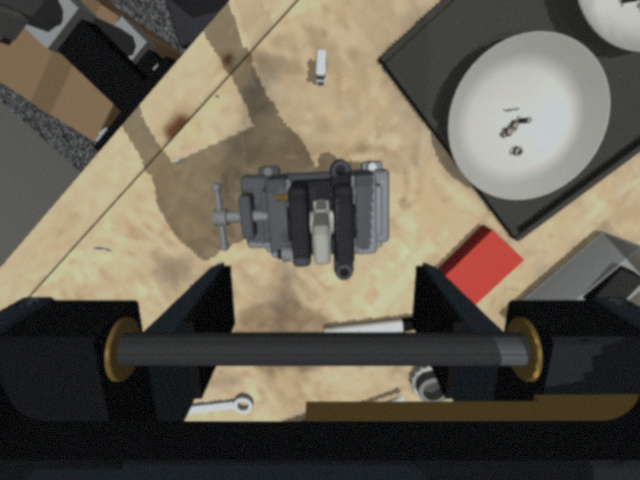

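The tab is at about (320,205-262), between the dark caliper arms at u≈300 and u≈344. The arms are almost parallel to the image columns. I enlarge it.

```bash
python3 - <<'E'
from h import *
im=r.get_image("wrist")
cv2.imwrite("pics/w2.png",cv2.resize(im["image"][155:285,230:400],(784,600),interpolation=cv2.INTER_CUBIC)[:,:,::-1])
E
```

```text
(no output)
```

View pics/w2.png

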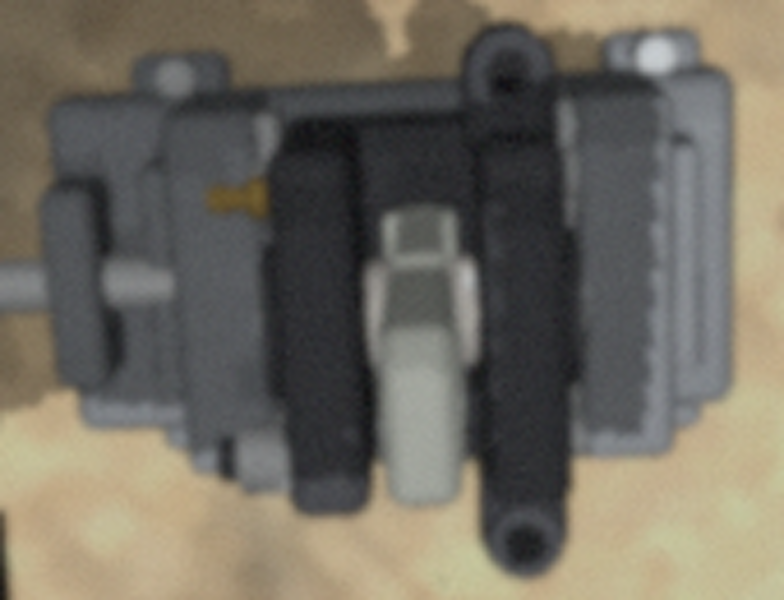

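Top face centre is at crop (424,418), which is pixel (322,245.6). The arm bosses at crop (508,68) and (525,545) give the yaw.

```bash
python3 - <<'E'
from h import *
im=r.get_image("wrist")
f=lambda u,v,z:onz(im,230+u/4.612,155+v/4.615,z)
yaw=lambda a,b:np.degrees(np.arctan2((b-a)[1],(b-a)[0]))
c=f(424,418,135);a=f(421,335,135);b=f(426,502,135)
print("tab",c,yaw(a,b),np.linalg.norm(b-a),"w",np.linalg.norm(f(382,430,135)-f(462,430,135)))
for z in(70,86):
  A,B=f(508,68,z),f(525,545,z);print("boss",yaw(A,B),np.linalg.norm(B-A))
A,B=f(60,100,50),f(725,75,50);print("vice",yaw(A,B)-90,np.linalg.norm(A-B))
# slot mid at z=86 : inner edges of arms
for v in(200,400):print("slot",(f(362,v,86)+f(483,v,86))/2,np.linalg.norm(f(362,v,86)-f(483,v,86)))
A,B=(f(362,160,86)+f(480,160,86))/2,(f(368,490,86)+f(482,490,86))/2;print(yaw(A,B))
s=r.get_state();R=__import__("scipy.spatial.transform",fromlist=["x"]).Rotation.from_quat(np.roll(s["orientation"],-1)).as_matrix();print(R.round(4), R.T@(np.array([c[0],c[1],121])-s["eef_pos"]))
E
```

```text
tab [565.46482222 156.09543725 135.        ] -11.866746730588892 27.023852538131443 w 12.354065459340747
boss -10.625964916612196 93.77961531613636
boss -10.625964916612213 89.01217703486452
vice -11.31687598768319 129.96880499888053
slot [541.16695115 161.51329916  86.        ] 21.481213242152165
slot [577.27686023 152.83704622  86.        ] 22.23406748826556
-12.833078018337789
[[-9.729e-01  2.314e-01 -3.000e-04]
 [ 2.314e-01  9.729e-01  2.000e-04]
 [ 4.000e-04  1.000e-04 -1.000e+00]] [  1.24190107  -0.57582335 114.97860302]
```

Tab estimates agree (565.5,156.1 against 566.7,154.9; width 12.35 mm for 12). Yaw is about -11.7°, so the tool turns about -1.7° about its z. I descend and grip.

```bash
python3 -m pendant '[[[0.004,-0.004,0.15],[0,0,-0.019],-1],[[0.004,-0.004,0.3],[0,0,-0.019],-1],[[0.004,-0.004,0.42],[0,0,-0.019],-0.5],[[0.004,-0.004,0.5],[0,0,-0.019],-0.2],[[0.004,-0.004,0.54],[0,0,-0.019],0],[[0.004,-0.004,0.575],[0,0,-0.019],0.2],[[0.004,-0.004,0.575],[0,0,-0.019],0.4],[[0.004,-0.004,0.575],[0,0,-0.019],0.4]]'
python3 -m pendant '[[[0,0,0],[0,0,0],1],[[0,0,0],[0,0,0],1],[[0,0,0],[0,0,0],1],[[0,0,0],[0,0,0],1],[[0,0,0],[0,0,0],1],[[0,0,0],[0,0,0],1],[[0,0,0],[0,0,0],1],[[0,0,0],[0,0,0],1]]'
python3 - <<'E'
from h import *
s=r.get_state();print(s)
E
```

```text
time_s: 2.85
eef_pos: [567.1, 154.5, 121.6]
orientation: [0.0, 0.103, 0.995, 0.0]
force: [-0.8, 0.3, 0.2]
width: 0.591
grasp_force: 0.0
time_s: 3.52
eef_pos: [567.0, 154.2, 121.0]
orientation: [0.0, 0.103, 0.995, 0.0]
force: [1.3, 3.8, -0.4]
width: 0.134
grasp_force: 30.0
{'time_s': 3.5167, 'q': array([ 1.63799048e-01,  5.73670150e-01,  1.56532119e+00,  4.08262696e-04,
        1.00227438e+00, -1.20116281e+00]), 'qvel': array([ 0.00143163,  0.00083573, -0.00075018,  0.00029351,  0.00064717,
        0.00139178]), 'effort': array([-1.69222713e+00, -8.57343507e+01, -2.86177862e+01, -9.21323877e-01,
        3.77552379e-01,  1.31651358e-02]), 'eef_pos': array([566.99790812, 154.23721368, 120.97429521]), 'orientation': array([1.12340291e-04, 1.02844937e-01, 9.94697372e-01, 2.09039269e-04]), 'force': array([ 1.30260544,  3.79536811, -0.38417334]), 'wrist_torque': array([ 0.63473767, -0.03550369,  0.01722617]), 'grasp_force': 29.989148676395416, 'width': 0.13446067896918018}
```

The block is gripped: opening 12.2 mm, grip 30 N. I rock it towards +y (turn +tool x, shift +tool y, pivoting on the foot 78 mm below the TCP), first halfway.

```bash
python3 -m pendant '[[[0,0.007,0],[0.011,0,0],1],[[0,0.014,0],[0.022,0,0],1],[[0,0.02,0.001],[0.033,0,0],1],[[0,0.027,0.001],[0.044,0,0],1],[[0,0.034,0.001],[0.056,0,0],1],[[0,0.034,0.001],[0.056,0,0],1]]'
```

```text
time_s: 4.02
eef_pos: [568.3, 160.7, 120.9]
orientation: [-0.004, 0.102, 0.994, -0.046]
force: [-1.6, -6.8, 8.7]
width: 0.128
grasp_force: 30.0
```

```bash
python3 -m pendant '[[[0,0.008,0],[0.013,0,0],1],[[0,0.016,-0.001],[0.026,0,0],1],[[0,0.024,-0.001],[0.039,0,0],1],[[0,0.031,-0.002],[0.052,0,0],1],[[0,0.031,-0.002],[0.052,0,0],1],[[0,0.031,-0.002],[0.052,0,0],1]]'
```

```text
time_s: 4.52
eef_pos: [569.6, 166.7, 120.7]
orientation: [-0.009, 0.102, 0.991, -0.085]
force: [-0.7, -5.6, 6.4]
width: 0.129
grasp_force: 30.0
```

```bash
python3 -m pendant '[[[0,-0.011,0.001],[-0.018,0,0],1],[[0,-0.021,0.002],[-0.036,0,0],1],[[0,-0.032,0.004],[-0.054,0,0],1],[[0,-0.043,0.005],[-0.072,0,0],1],[[0,-0.053,0.007],[-0.09,0,0],1],[[0,-0.064,0.009],[-0.108,0,0],1],[[0,-0.064,0.009],[-0.108,0,0],1]]'
python3 -m pendant '[[[0,-0.007,0],[-0.011,0,0],1],[[0,-0.014,0],[-0.022,0,0],1],[[0,-0.02,0.001],[-0.033,0,0],1],[[0,-0.027,0.001],[-0.044,0,0],1],[[0,-0.034,0.001],[-0.056,0,0],1],[[0,-0.034,0.001],[-0.056,0,0],1]]'
python3 -m pendant '[[[0,-0.008,0],[-0.013,0,0],1],[[0,-0.016,-0.001],[-0.026,0,0],1],[[0,-0.024,-0.001],[-0.039,0,0],1],[[0,-0.031,-0.002],[-0.052,0,0],1],[[0,-0.031,-0.002],[-0.052,0,0],1],[[0,-0.031,-0.002],[-0.052,0,0],1]]'
```

```text
time_s: 5.1
eef_pos: [566.9, 154.2, 121.0]
orientation: [0.0, 0.103, 0.995, 0.001]
force: [-0.1, 5.8, -0.5]
width: 0.133
grasp_force: 30.0
time_s: 5.6
eef_pos: [565.9, 148.6, 121.0]
orientation: [0.005, 0.103, 0.994, 0.045]
force: [0.7, 15.1, 4.2]
width: 0.133
grasp_force: 30.0
time_s: 6.1
eef_pos: [564.7, 142.7, 120.9]
orientation: [0.009, 0.103, 0.991, 0.085]
force: [1.5, 13.4, 3.8]
width: 0.132
grasp_force: 30.0
```

The -y side is pushed to its stop. The +3.8 N bias shows the grip was about 1 mm short in +y, so I rock once more to +y with that offset and then come back upright.

```bash
python3 -m pendant '[[[0,0.011,0.001],[0.018,0,0],1],[[0,0.022,0.002],[0.036,0,0],1],[[0,0.034,0.004],[0.054,0,0],1],[[0,0.046,0.006],[0.072,0,0],1],[[0,0.058,0.008],[0.09,0,0],1],[[0,0.069,0.01],[0.108,0,0],1],[[0,0.069,0.01],[0.108,0,0],1]]'
python3 -m pendant '[[[0,0.007,0],[0.011,0,0],1],[[0,0.014,0],[0.022,0,0],1],[[0,0.02,0.001],[0.033,0,0],1],[[0,0.027,0.001],[0.044,0,0],1],[[0,0.034,0.001],[0.056,0,0],1],[[0,0.034,0.001],[0.056,0,0],1]]'
python3 -m pendant '[[[0,0.008,0],[0.013,0,0],1],[[0,0.016,-0.001],[0.026,0,0],1],[[0,0.024,-0.001],[0.039,0,0],1],[[0,0.031,-0.002],[0.052,0,0],1],[[0,0.031,-0.002],[0.052,0,0],1],[[0,0.031,-0.002],[0.052,0,0],1]]'
python3 -m pendant '[[[0,-0.011,0.001],[-0.018,0,0],1],[[0,-0.021,0.002],[-0.036,0,0],1],[[0,-0.032,0.004],[-0.054,0,0],1],[[0,-0.043,0.005],[-0.072,0,0],1],[[0,-0.053,0.007],[-0.09,0,0],1],[[0,-0.064,0.009],[-0.108,0,0],1],[[0,-0.064,0.009],[-0.108,0,0],1]]'
```

```text
time_s: 6.68
eef_pos: [567.3, 155.8, 121.0]
orientation: [0.0, 0.102, 0.995, -0.001]
force: [-1.1, -4.1, 7.4]
width: 0.129
grasp_force: 30.0
time_s: 7.18
eef_pos: [568.7, 162.2, 120.9]
orientation: [-0.004, 0.102, 0.994, -0.045]
force: [-0.6, -0.5, 7.8]
width: 0.129
grasp_force: 30.0
time_s: 7.68
eef_pos: [569.6, 166.9, 120.5]
orientation: [-0.009, 0.102, 0.991, -0.086]
force: [0.5, -8.7, 5.6]
width: 0.13
grasp_force: 30.0
time_s: 8.27
eef_pos: [566.9, 154.4, 121.0]
orientation: [-0.0, 0.103, 0.995, 0.001]
force: [-0.8, 0.8, 3.1]
width: 0.134
grasp_force: 30.0
```

The pistons look to be at their stops, and the upright force is near zero. I lift gently by 14 mm and check.

```bash
python3 -m pendant '[[[0,0,-0.01],[0,0,0],1],[[0,0,-0.02],[0,0,0],1],[[0,0,-0.03],[0,0,0],1],[[0,0,-0.04],[0,0,0],1],[[0,0,-0.055],[0,0,0],1],[[0,0,-0.07],[0,0,0],1],[[0,0,-0.07],[0,0,0],1]]'
```

```text
time_s: 8.85
eef_pos: [567.4, 155.3, 135.7]
orientation: [0.0, 0.103, 0.995, 0.0]
force: [1.1, -0.5, 0.5]
width: 0.131
grasp_force: 30.0
```

It lifts freely, with no load. I lift on until the foot is about 20 mm clear, and look.

```bash
python3 -m pendant '[[[0,0,-0.03],[0,0,0],1],[[0,0,-0.06],[0,0,0],1],[[0,0,-0.09],[0,0,0],1],[[0,0,-0.12],[0,0,0],1],[[0,0,-0.15],[0,0,0],1],[[0,0,-0.18],[0,0,0],1],[[0,0,-0.21],[0,0,0],1],[[0,0,-0.23],[0,0,0],1],[[0,0,-0.242],[0,0,0],1],[[0,0,-0.242],[0,0,0],1],[[0,0,-0.242],[0,0,0],1],[[0,0,-0.242],[0,0,0],1]]'
python3 - <<'E'
from h import *
im=r.get_image("scene");print(proj(im,[566,155.5,106]),proj(im,[566,155.5,86]))
cv2.imwrite("pics/s2.png",cv2.resize(im["image"][180:330,210:370],(640,600))[:,:,::-1])
E
```

```text
time_s: 9.85
eef_pos: [566.9, 155.1, 183.1]
orientation: [-0.0, 0.103, 0.995, -0.0]
force: [-0.4, -0.3, -0.6]
width: 0.13
grasp_force: 30.0
(np.float64(284.87189317258697), np.float64(251.5601485243969)) (np.float64(285.40654005340787), np.float64(261.3224067652877))
```

View pics/s2.png

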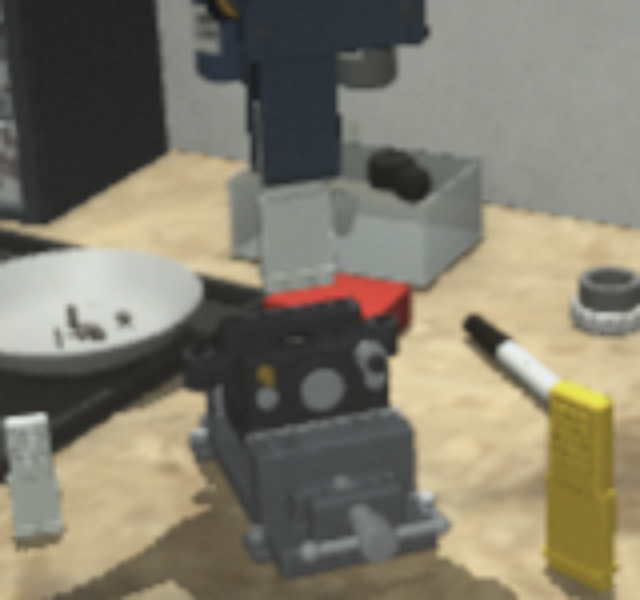

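The foot is at crop (298,288), scene (284.5,252). That matches the projection for 20 mm clear (284.9,251.6). The block is upright and nothing else in view has moved.

```bash
python3 -c "
from plant import r
print(r.hand_in())"
```

```text
the job is handed in; nothing more can be done
None
```

I rocked the bleed block free and lifted it out, and handed the job in with it held upright about 20 mm above the caliper; the hand-in returned no verdict, and piston travel was judged from the forces and the free lift, not measured.

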